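# Draw a case from the feed magazine and pin it on the file

## Robot

A 6-joint arm with a two-finger parallel gripper is mounted at the origin on the work surface. World frame = base frame: x ahead of the robot, y to its left, z up, the work surface at z = 0. Lengths are in mm, angles in rad, forces in N, time in s.
With the tool pointing down it reaches from about 275 to 875 mm from the base axis. Payload 12.5 kg.
Tool frame: the origin (TCP) lies where the fingers leave the gripper's body, on its centre line; the fingertips stand 73 mm ahead of it and the grasp point (between the pads) lies 54 mm ahead of it (env.finger_overhang is the distance from the TCP to the fingertips, in mm); z points along the fingers, y is the line along which they close (so a half turn about z gives the same grasp; the last joint's range is limited). The gripper opens to 85 mm and grips with 20 to 120 N. Pads are 22 mm wide; open, the fingers measure 114 mm over their backs; the gripper's body (76 mm by 85 mm) begins 54 mm behind the grasp point. The pads swing forward as they close: fully open they stand 13 mm farther back than shut.
Start: joints at [-1.229, 0.351, 1.652, -0, 1.139, -0.085], TCP at [227.695, -500.64, 303.89] pointing down, gripper open.
Joint ranges: [-2.75, 2.75], [-0.79, 2.1], [0.01, 2.65], [-1.57, 4.71], [0.07, 3.14], [-2.87, 2.87]. Speed limits (rad/s): [2.22, 2.22, 2.79, 3.14, 3.14, 3.14].

## Interface

Orientations are given as a unit quaternion [w, x, y, z].
In Python, from bench import env gives the robot as it stands.
- The arm moves only by the tool send_rows, never from a script. Its argument "increments" is a list of rows, each a list of 6 numbers: the shift along the tool's x, y, z in mm, then the turn, a rotation vector about the tool's x, y, z in degrees. In form: [[x, y, z, wx, wy, wz], ...]. A call has exactly 5 rows; each row shifts and turns the commanded pose from where the row before left it, along the tool's axes as they then stand; what a row does not reach is not made up. A row lasts 1/8 s, in which the tool goes at most 62.5 mm and 10.7 degrees, less where a joint would pass 70% of its speed; a pose out of reach is approached as far as the arm can. A call is refused whole if a number of a shift passes 62.5 or a number of a turn 10.7, either way. A call with a gripper value outside its range is refused whole. "jaw" is the closure, from 0 (fully open) to 1 (shut), set as the call begins (left out, the last holds). The fingers move at their own pace and stop on an object; "squeeze" is the grip in N (left out, the last holds). Time passes only in rows, so rows that do not move let the fingers close, or fill a call up. It gives the time, the measured TCP pose, the force, the opening and the grip force at its end, in the units of the state.
- env.read_state(): the state, without advancing time (a new reading comes with each control period).
- env.get_image(name): name is "side" or "top"; returns a dict with "frame" (420x560x3 uint8, blue, green, red), "K" (3x3 intrinsics, pixels), "k1" (the pictures are not rectified: a ray, as slopes to the right and down, at radius r is drawn at 1 + k1 r^2 times it, then the intrinsics apply), "R" (3x3) and "t" (3): a world point X has camera coordinates R X + t. Camera axes: x right, y down, z forward; pixel columns grow to the right and rows downward; lengths in mm; the calibration is good to about 2 mm. A picture is of the moment at which its call begins. There is no depth.
- env.close_job(): hands the job in; it is judged then, once.
The state is a dict: "t": time; "qpos": joint angles; "qd": joint speeds; "effort": joint torques, N m; "ee_pos": TCP position; "eef_rot": TCP orientation; "wrist_force": force on the tool from outside, world axes, zero at the start; "moment": the same for the moment, N m; "grip_width": opening from 0.0 (shut) to 1.0 (fully open); "grip_force": force on a finger pad.
Only numpy, scipy, OpenCV 4.12 (cv2) and the standard library are available. Lean on these libraries where they do the work, as an engineer would, in place of code of your own. Each camera call takes 0.05 s, during which the arm holds its last target. There are 200 camera calls.

## Task

Slide the orange case, the bottom one of the stack in the clear magazine, straight out of the slot so that the others drop down in the magazine, and lay it flat on the blue case between the posts of the filing jig with its eye over the blue one's eye. Then take the steel rod from its stand and push it down through both eyes fully into the jig's socket to pin the cases together. Leave the other cases where they belong and do not knock over or shift the other things on the desk.

Things in the scene. Friction and masses are not known exactly. Their poses are not given: they have to be found in the camera images.
- magazine: Fixed feed magazine, open at the top: black base 182 (x) x 64 (y) x 20 mm, clear walls 4 mm thick to 76 mm above the table, black corner strips (to y = +-37, 78 mm high). Origin: centre of its underside on the table, z up. Inside 175 x 54 mm. Stacks cases flat, undersides at 20, 35, 50, 65 mm; the upper three are held by the front wall and drop 15 mm when the bottom one is out.
- magazine_slot (a point): Middle of the discharge slot's lower edge in the front face, at magazine x = -91 mm, 20 mm above the table. The slot is 54 mm wide, 22 mm high, yellow strip above. A case slides out along the magazine's -x; at the start the bottom one pokes 63 to 78 mm out, plain end first. Only the table lies before the slot.
- case_bottom: Orange flat rigid closed plastic case, 170 (x) x 50 (y) x 15 mm (z), about 110 g, the bottom one of the magazine, the one to file; the part outside the slot can be gripped across its 50 mm width from above. Origin: centre of the underside. A square filing eye 18 x 18 mm goes through it near its +x end, centred 62 mm from the origin along +x; the -x end is plain
- case_second: Green flat rigid closed plastic case, 170 (x) x 50 (y) x 15 mm (z), about 110 g, second in the magazine. Origin: centre of the underside. A square filing eye 18 x 18 mm goes through it near its +x end, centred 62 mm from the origin along +x; the -x end is plain
- case_third: Yellow flat rigid closed plastic case, 170 (x) x 50 (y) x 15 mm (z), about 110 g, third in the magazine. Origin: centre of the underside. A square filing eye 18 x 18 mm goes through it near its +x end, centred 62 mm from the origin along +x; the -x end is plain
- case_top: White flat rigid closed plastic case, 170 (x) x 50 (y) x 15 mm (z), about 110 g, top one in the magazine. Origin: centre of the underside. A square filing eye 18 x 18 mm goes through it near its +x end, centred 62 mm from the origin along +x; the -x end is plain
- jig: Fixed filing jig: grey base 206 (x) x 84 (y) x 34 mm. Origin: centre of its underside on the table, z up. Eight round-topped posts 8 mm thick, to 72 mm above the table, at (x, y) = (+-74, +-31.5) and (+-91.5, +-12) mm, fence a place of 175 x 55 mm; long sides free between posts. A case in it has its x along the jig's x; a second one on the blue has its underside at 49 mm.
- jig_socket (a point): Centre of the mouth of the jig's round rod socket, 34 mm above the table, 62 mm from the jig's origin along its +x; diameter 15 mm, 30 mm deep (its bottom 4 mm above the table).
- case_filed: Blue flat rigid closed plastic case, 170 (x) x 50 (y) x 15 mm (z), about 110 g, lying in the jig with its eye over the socket. Origin: centre of the underside. A square filing eye 18 x 18 mm goes through it near its +x end, centred 62 mm from the origin along +x; the -x end is plain
- case_bottom_eye (a point): Centre of the orange case's filing eye, at the level of its underside.
- case_filed_eye (a point): Centre of the blue case's filing eye, at the level of its underside.
- rod: Steel file rod, 12 mm diameter, 124 mm long, about 100 g, with a round head 20 mm in diameter and 14 mm high at its top. Origin: centre of its foot end; z along the rod to the head. At the start it stands upright in the rod stand, its foot 10 mm above the table, its head from 120 to 134 mm above the table.
- rod_stand: Wooden block 56 x 56 x 45 mm, fixed for the episode, with a round hole of 14.5 mm diameter, 35 mm deep, from above in its middle. Origin: centre of its underside.
- stapler: Bystander: blue stapler, 115 x 36 mm, 44 mm high. Origin: centre of its underside. Not part of the job.
- pen_pot: Bystander: black square pen pot 75 mm wide, 95 mm high, with three pens up to about 150 mm high. Origin: centre of its underside. Not part of the job.
- notes: Bystander: block of sticky notes 76 x 76 mm, 38 mm high. Origin: centre of its underside. Not part of the job.
- glue: Bystander: white glue bottle with orange cap, 38 mm diameter, 100 mm high. Origin: centre of its underside. Not part of the job.
- punch: Bystander: grey hole punch, 107 x 70 mm, 54 mm high. Origin: centre of its underside. Not part of the job.
- stamp: Bystander: hand stamp, rubber foot 75 x 42 mm, wooden knob to 72 mm high. Origin: centre of its underside. Not part of the job.
- mug: Bystander: blue mug, 80 mm diameter, 90 mm high, handle on its +y side. Origin: centre of its underside. Not part of the job.
There are look-alikes about, which are no part of the job. Of the things shaped like the case_filed, the blue one is meant.

How it is judged (in metres and radians):
On the way, in this order (a step that is already met when the one before it is completed fails the run):
1. the orange case is drawn out of the magazine and the three others have dropped to the floor of it (x of case_bottom in the frame of magazine below -0.165 m and z of case_second in the frame of magazine below 0.024 m and x of case_second in the frame of magazine between -0.012 and 0.012 m and z of case_third in the frame of magazine below 0.039 m and x of case_third in the frame of magazine between -0.012 and 0.012 m and z of case_top in the frame of magazine below 0.054 m and x of case_top in the frame of magazine between -0.012 and 0.012 m), for 0.1 s.
2. the orange case lies flat on the blue one in the jig, eye over eye, let go, the rod not yet in (z of case_bottom in the frame of jig between 0.045 and 0.053 m and horizontal distance between each of case_bottom_eye, case_filed_eye and jig_socket below 0.0065 m and angle between the x axis of each of case_bottom, case_filed and the x axis of jig, either way round below 0.08 rad and angle between each of case_bottom, case_filed's own z axis and vertical below 0.06 rad and z of case_filed in the frame of jig between 0.03 and 0.038 m and contact force between the fingers and case_bottom below 0.1 N and linear speed of case_bottom below 0.02 m/s), for 0.2 s.
3. the rod is pushed down through both eyes into the socket (z of rod in the frame of jig_socket below -0.022 m and horizontal distance between rod and jig_socket below 0.005 m), for 0.1 s.
At the end, for the whole second after the job is handed in: Rod foot 22 mm or more below the socket mouth, within 5 mm of its axis, leaning under 0.17 rad; orange flat on blue in the jig (4 mm, 0.08 rad, eyes within 6.5 mm of the axis); green, yellow, white down in the magazine (12 mm along it, at most 4 mm high); all at rest (all of step 3 and z of case_bottom in the frame of jig between 0.045 and 0.053 m and horizontal distance between each of case_bottom_eye, case_filed_eye and jig_socket below 0.0065 m and angle between the x axis of each of case_bottom, case_filed and the x axis of jig, either way round below 0.08 rad and angle between each of case_bottom, case_filed's own z axis and vertical below 0.06 rad and z of case_filed in the frame of jig between 0.03 and 0.038 m and z of case_second in the frame of magazine below 0.024 m and x of case_second in the frame of magazine between -0.012 and 0.012 m and z of case_third in the frame of magazine below 0.039 m and x of case_third in the frame of magazine between -0.012 and 0.012 m and z of case_top in the frame of magazine below 0.054 m and x of case_top in the frame of magazine between -0.012 and 0.012 m and angle between rod's own z axis and vertical below 0.17 rad and linear speed of each of case_bottom, case_filed, rod, case_second, case_third, case_top below 0.02 m/s); the robot touches nothing.
It fails at once if another case is drawn or lifted out of the magazine (z of case_second in the frame of magazine above 0.05 m or x of any of case_second, case_third, case_top in the frame of magazine below -0.03 m or z of case_third in the frame of magazine above 0.065 m or z of case_top in the frame of magazine above 0.08 m).
It fails at once if the blue case is lifted off the jig (z of case_filed in the frame of jig above 0.046 m).
It fails at once if a bystander is shifted by more than 25 mm or tipped over (distance of any of stapler, pen_pot, notes, glue, punch, stamp, mug from where it was at the start of the episode above 0.025 m or angle between any of stapler, pen_pot, notes, glue, punch, stamp, mug's own z axis and vertical above 0.35 rad).
It also fails if it takes over 51 s, if anything falls off the work surface, if the arm or the gripper's body presses on something with over 40 N, if the wrist force passes 120 N, or if a joint passes its speed limit or range.

## Working session

There is one attempt and no reset: what is moved stays moved. The work goes in short steps, Python scripts to look and compute and a tool call to move; the robot and the scene stay as the last step left them, time stands still between calls to the robot, and variables do not carry over. Pictures are saved under pics/ and viewed, at most 10 in all, crops included, and the job is handed in when it is done.

Besides the shell and the picture viewer there is one more tool, called after "Call:" as name(argument=value, ...), one argument or row to a line, values as JSON. send_rows: Moves the arm, as the interface text tells. Its arguments: {"type":"object","properties":{"increments":{"type":"array","items":{"type":"array","items":{"type":"number"}}},"jaw":{"type":"number"},"squeeze":{"type":"number"}},"required":["increments"]}

```bash
mkdir -p pics; ls
python3 - <<'E'
from bench import env
import cv2,pickle
d={n:env.get_image(n) for n in("top","side")}
pickle.dump(d,open('im0.pkl','wb'))
for n in d:
    cv2.imwrite(f'pics/{n}0.png',cv2.resize(d[n]['frame'],(784,588),interpolation=cv2.INTER_CUBIC)); print(n,d[n]['K'],d[n]['k1'],d[n]['R'],d[n]['t'])
print(env.read_state())
E
```

```text
pics
top [[463.06800375   0.         274.28698709]
 [  0.         463.06800375 210.03116903]
 [  0.           0.           1.        ]] -0.04299560768338858 [[-2.39357507e-02 -9.99703002e-01 -4.58112669e-03]
 [-9.88466391e-01  2.43516571e-02 -1.49469696e-01]
 [ 1.49536862e-01  9.50620385e-04 -9.88755694e-01]] [ -29.85214699  486.3615893  1518.85448976]
side [[521.28890413   0.         283.92647116]
 [  0.         521.28890413 209.83500338]
 [  0.           0.           1.        ]] 0.029551095542403736 [[-0.99707881 -0.07595346 -0.00805684]
 [-0.05250779  0.75823127 -0.64986789]
 [ 0.05546866 -0.64754646 -0.76000448]] [ 454.99950372  108.12023188 1350.78521723]
{'t': 0.1, 'qpos': array([-1.22856420e+00,  3.51182529e-01,  1.65239393e+00,  7.03266519e-06,
        1.13909128e+00, -8.45979018e-02]), 'qd': array([-4.04844787e-05, -1.80138150e-03, -2.51217025e-03, -8.51503877e-05,
        1.96743174e-04, -1.02084536e-03]), 'effort': array([ 2.56959356e-04, -5.06830323e+01, -2.91874874e+01, -1.19071947e-04,
        2.64722723e-03,  7.24061024e-07]), 'ee_pos': array([ 227.63951802, -500.42224174,  303.3992545 ]), 'eef_rot': array([-5.33499513e-04,  9.77313490e-01,  2.11797196e-01, -6.58869312e-05]), 'wrist_force': array([ 0.08237827,  0.71726802, -0.22141947]), 'moment': array([ 0.02168383,  0.00916342, -0.05825264]), 'grip_force': 0.0, 'grip_width': 1.0037307126484132}
```

View pics/top0.png

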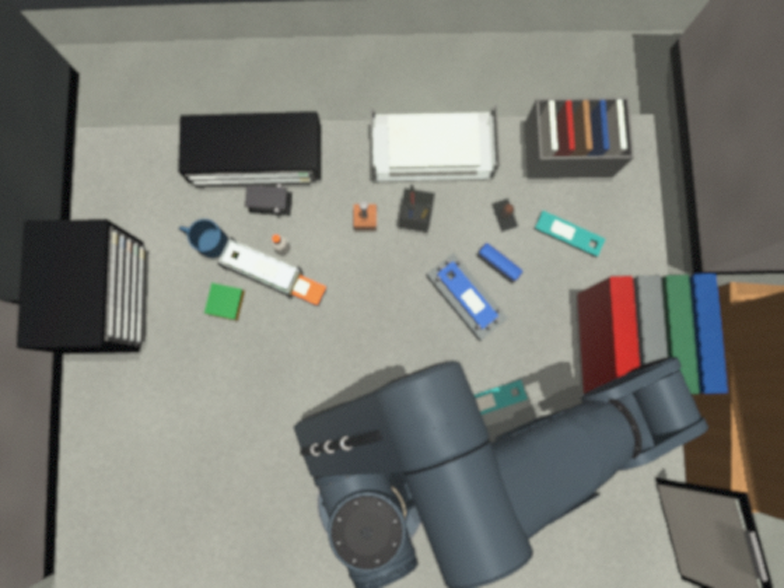

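View pics/side0.png

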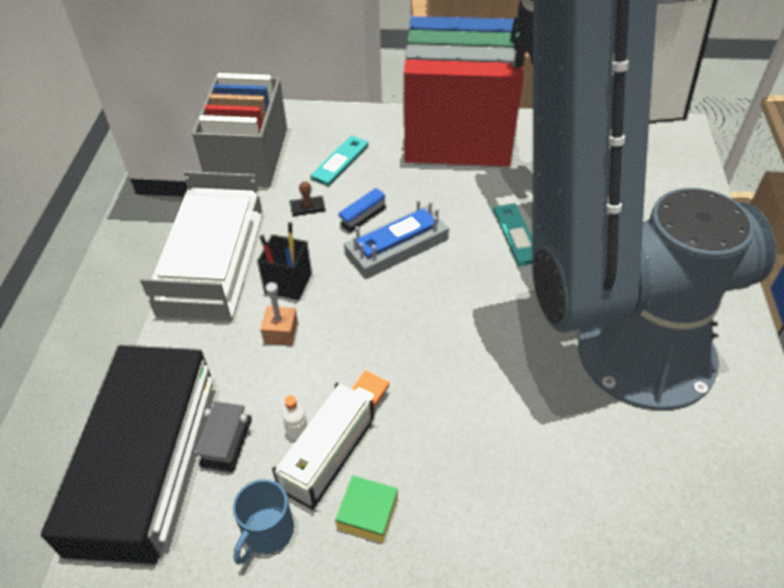

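Top view (784-px scale): magazine at about (262,265) with the orange end at (312,290); jig with the blue case at (467,297) and its eye at (451,273); rod and stand at (365,212). In the side view the orange end is at (372,388), the jig at (397,240) and the rod at (278,320).

Things that could be mistaken for the target:
- **Orange case:** the magazine's orange end at (312,290) is the only one. The orange glue cap is at (279,240) and the rod stand at (365,212).
- **Blue case:** the blue one lies between the posts at (467,297). The blue stapler is at (500,262), and the teal cases at (568,232) and (500,395) are look-alikes.

I choose the orange end in the slot and the blue case between the posts, and check both in a close crop.

```bash
cat > h.py <<'E'
import numpy as np,cv2,pickle
def proj(c,X):
    X=np.atleast_2d(X)@c['R'].T+c['t']; s=X[:,:2]/X[:,2:]
    s=s*(1+c['k1']*(s**2).sum(1,keepdims=True))
    return s@c['K'][:2,:2].T+c['K'][:2,2]
def ray(c,uv):
    d=np.array([c['k1'],0,0,0,0.])
    s=cv2.undistortPoints(np.array(uv,float).reshape(-1,1,2),c['K'],d).reshape(-1,2)
    return -c['R'].T@c['t'], np.c_[s,np.ones(len(s))]@c['R']
def plane(c,uv,z):
    o,d=ray(c,uv); return o+d*((z-o[2])/d[:,2])[:,None]
def T(p,L): # pose (x,y,yaw) local->world
    L=np.atleast_2d(L).astype(float); c,s=np.cos(p[2]),np.sin(p[2])
    return np.c_[p[0]+c*L[:,0]-s*L[:,1],p[1]+s*L[:,0]+c*L[:,1],L[:,2]]
E
python3 - <<'E'
from h import *
d=pickle.load(open('im0.pkl','rb'))
out=[]
for n,b in [('top',(150,160,100,75)),('top',(295,177,80,60)),('side',(190,262,100,75)),('side',(240,138,85,64))]:
    x,y,w,h=b; out.append(cv2.resize(d[n]['frame'][y:y+h,x:x+w],(400,300),interpolation=cv2.INTER_CUBIC))
cv2.imwrite('pics/c1.png',np.vstack([np.hstack(out[:2]),np.hstack(out[2:])]))
out=[]
for n,b in [('top',(245,135,40,30)),('side',(175,195,60,60))]:
    x,y,w,h=b; out.append(cv2.resize(d[n]['frame'][y:y+h,x:x+w],(400,300 if n=='top' else 400),interpolation=cv2.INTER_CUBIC))
out[0]=np.vstack([out[0],np.zeros((100,400,3),np.uint8)])
cv2.imwrite('pics/c2.png',np.hstack(out))
E
```

```text
(no output)
```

View pics/c1.png

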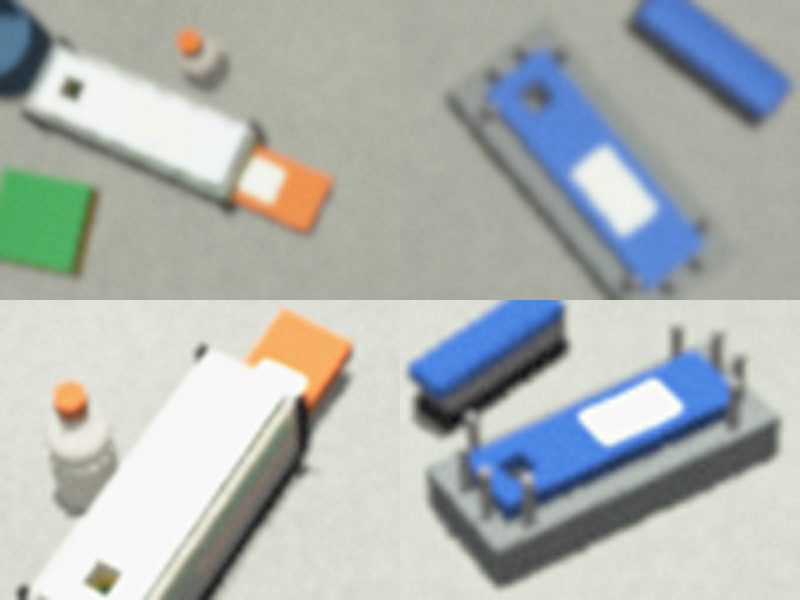

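View pics/c2.png

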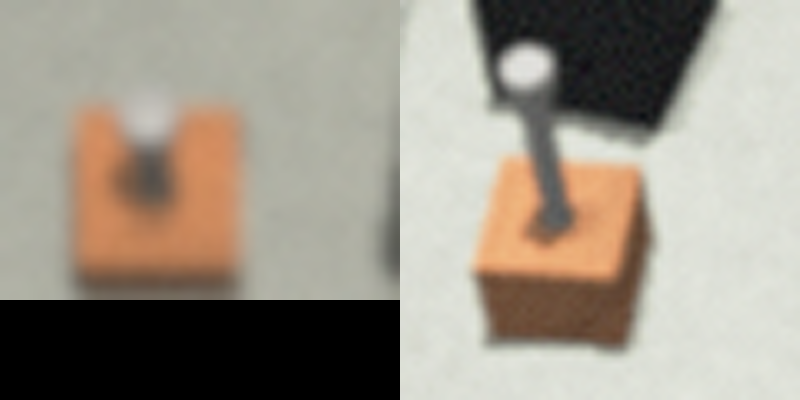

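The crops confirm the choice: the orange end pokes out of the slot, and the blue case lies between eight posts with its eye at the upper-left (top view). The rod stands in the wooden block with its head at crop pixel (150,115) in the top view and (525,67) in the side view.

```bash
cat > fit.py <<'E'
from h import *
from scipy.optimize import least_squares, minimize
def rawpx(p,off,s): return (np.array(p,float)+.5)/s-.5+np.array(off)
def fitpts(obs,p0): # obs: list (cam, uv Nx2, local Nx3)
    f=lambda p:np.concatenate([(proj(c,T(p,L))-uv).ravel() for c,uv,L in obs])
    r=least_squares(f,p0,loss='soft_l1',x_scale=[10,10,.1]); return r.x,f(r.x)
def box(l,w,z0,z1,cx=0): return np.array([[cx+a*l/2,b*w/2,z] for a in(-1,1) for b in(-1,1) for z in(z0,z1)])
def fitmask(cams,masks,L,p0,S=4):
    ms=[cv2.GaussianBlur(m.astype(np.float32),(0,0),3) for m in masks]
    def f(p):
        e=0
        for c,m in zip(cams,ms):
            uv=cv2.convexHull((((proj(c,T(p,L))+.5)*S-.5)*16).round().astype(np.int32))
            r=np.zeros(m.shape,np.uint8); cv2.fillConvexPoly(r,uv,255,cv2.LINE_AA,4)
            e+=((cv2.GaussianBlur(r.astype(np.float32)/255,(0,0),3)-m)**2).sum()
        return e
    r=minimize(f,p0,method='Nelder-Mead',options=dict(initial_simplex=np.array(p0)+np.array([[0,0,0],[6,0,0],[0,6,0],[0,0,.06]])))
    return r.x,r.fun
def huemask(fr,lo,hi,smin,vmin,near,S=4):
    big=cv2.resize(fr,None,fx=S,fy=S,interpolation=cv2.INTER_CUBIC)
    m=cv2.inRange(cv2.cvtColor(big,cv2.COLOR_BGR2HSV),(lo,smin,vmin),(hi,255,255))
    n,l=cv2.connectedComponents(m); x,y=[int(v*S) for v in near]
    ids=l[y-8:y+8,x-8:x+8]; k=np.bincount(ids[ids>0]).argmax()
    o=np.zeros(m.shape,np.uint8); cv2.fillConvexPoly(o,cv2.convexHull(cv2.findNonZero((l==k).astype(np.uint8))),1); return o
E
python3 - <<'E'
from fit import *
d=pickle.load(open('im0.pkl','rb')); t,s=d['top'],d['side']
# blue
eye=plane(t,rawpx([[538,97]],(295-80,177),5),49)[0]; print('eye',eye)
far=plane(t,rawpx([[678,265]],(295-80,177),5),49)[0]
yaw=np.arctan2(*(eye-far)[1::-1]); p0=[eye[0]-62*np.cos(yaw),eye[1]-62*np.sin(yaw),yaw]
mt=huemask(t['frame'],95,125,110,60,(323,204)); ms=huemask(s['frame'],95,125,110,60,(272,170))
B=box(170,50,34,49)
for c,m in [([t],[mt]),([s],[ms]),([t,s],[mt,ms])]: print('blue',fitmask(c,m,B,p0))
# jig by base corners in side; order guesses
o=(240,138); k=400/85
uv=rawpx(np.array([[430,475],[502,545],[778,418],[500,587],[778,455],[430,505]])-[400,300],o,k)
L=np.array([[103,42,34],[103,-42,34],[-103,-42,34],[103,-42,0],[-103,-42,0],[103,42,0]])
for sg in(1,-1):
    M=L*[1,sg,1]; r=fitpts([(s,uv,M)],p0); print('jig',r[0],abs(r[1]).max())
# magazine: white top z=80, top view; orange end
uw=rawpx([[52,47],[25,108],[218,195],[255,128]],(150,160),4)
W=plane(t,uw,80); print('white',W[:,:2]); 
uo=rawpx([[332,180],[308,232]],(150,160),4); print('orange top',plane(t,uo,35)[:,:2])
uo=rawpx([[283,11],[352,48]],(190,262),4); print('orange side',plane(s,uo,35)[:,:2])
ax=(W[0]+W[1]-W[2]-W[3]);print('mag yaw',np.arctan2(ax[1],ax[0]),W.mean(0))
# rod
def tri(a,b):
    o1,d1=ray(t,[a]);o2,d2=ray(s,[b]);A=np.c_[d1[0],-d2[0]];k=np.linalg.lstsq(A,o2-o1,rcond=None)[0]
    return (o1+k[0]*d1[0]),(o2+k[1]*d2[0])
a=rawpx([[150,115]],(245,135),10)[0]; b=rawpx([[525-400,67]],(175,195),400/60)[0]
print('head',tri(a,b),plane(t,[a],134),plane(s,[b],134))
ut=rawpx([[78,103],[238,103],[240,262],[78,268]],(245,135),10);print('stand top',plane(t,ut,45).mean(0))
us=rawpx(np.array([[505,157],[640,168],[618,275],[475,268]])-[400,0],(175,195),400/60);print('stand side',plane(s,us,45).mean(0),plane(s,us,45))
E
```

```text
eye [ 527.13124309 -203.11128633   49.        ]
blue (array([ 479.46265653, -239.82161962,    0.65093332]), np.float64(161.12664794921875))
blue (array([ 477.50536175, -242.82554191,    0.6665406 ]), np.float64(405.6430969238281))
blue (array([ 478.70923004, -241.11893779,    0.65871538]), np.float64(669.2960815429688))
jig [ 4.73959159e+02 -2.36538402e+02 -9.51101781e-02] 35.42141058032419
jig [ 476.26665681 -241.84976669    0.65842471] 1.7280946731441702
white [[617.74597664 325.66025304]
 [566.70035912 347.38562241]
 [490.04195647 187.60971807]
 [545.03775453 157.07089267]]
orange top [[507.59998779  98.29120355]
 [463.88472443 118.91414124]]
orange side [[506.74168231 100.08154982]
 [461.97389849 124.17020968]]
mag yaw 1.1438920293334958 [554.88151169 254.43162155  80.        ]
head (array([680.45375817,   0.70579649, 132.36535542]), array([679.46427681,   0.69666881, 132.07169893])) [[6.79969090e+02 6.56102449e-01 1.34000000e+02]] [[678.87681709   2.34246746 134.        ]]
stand top [682.05721162   0.92644689  45.        ]
stand side [678.00432085   1.69647367  45.        ] [[704.96751388 -26.44198437  45.        ]
 [650.86547661 -24.55684972  45.        ]
 [650.38763991  28.67346182  45.        ]
 [705.79665298  29.11126693  45.        ]]
```

```bash
cat > plan.py <<'E'
from h import *
from scipy.spatial.transform import Rotation as Ro
def yaw_of(q): 
    R=Ro.from_quat(np.r_[q[1:],q[0]]).as_matrix(); return np.arctan2(R[1,0],R[0,0]),R[:,2]
def plan(start,goal,n,turn=True):
    """straight line, tool down; start/goal (x,y,z,yaw); prints n rows"""
    start=np.array(start,float);goal=np.array(goal,float);dy=(goal[3]-start[3]+np.pi/2)%np.pi-np.pi/2
    d=(goal[:3]-start[:3])/n; rows=[]; a=start[3]
    for i in range(n):
        rows.append([round(float(v),1)+0. for v in (d[0]*np.cos(a)+d[1]*np.sin(a),d[0]*np.sin(a)-d[1]*np.cos(a),-d[2],0,0,-np.degrees(dy/n))]); a+=dy/n
    print('\n'.join(str(rows[i:i+5]) for i in range(0,n,5)).replace(' ','')); return np.r_[goal[:3],a]
def here():
    from bench import env
    s=env.read_state(); y,z=yaw_of(s['eef_rot']); print('t',round(s['t'],2),s['ee_pos'].round(1),'yaw',round(y,4),'z',z.round(4),'w',round(s['grip_width'],3),'F',s['wrist_force'].round(1),'g',round(s['grip_force'],1)); return np.r_[s['ee_pos'],y]
E
python3 - <<'E'
from plan import *
plan(here(),(501,145,250,1.13),15)
from fit import *
d=pickle.load(open('im0.pkl','rb')); t,s=d['top'],d['side']
mt=huemask(t['frame'],5,18,110,80,(227,208)); ms=huemask(s['frame'],5,18,90,120,(263,278))
for n,m in(('t',mt),('s',ms)): print(n,m.sum()/16)
def f4(cams,masks):
    best=None
    for ln in range(30,80,4):
        r=fitmask(cams,masks,box(ln,50,20,35,ln/2),[485,110,1.13])
        if best is None or r[1]<best[0]: best=(r[1],ln,r[0])
    return best
print(f4([t],[mt]),f4([s],[ms]))
g=cv2.inRange(cv2.resize(t['frame'],None,fx=4,fy=4,interpolation=cv2.INTER_CUBIC),(205,)*3,(255,)*3)
n,l=cv2.connectedComponents(g);k=l[192*4,183*4];w=(l==k).astype(np.uint8);print('white px',w.sum()/16)
print(fitmask([t],[w],box(170,50,79,80),[553,256,1.13]))
E
```

```text
t 0.1 [ 227.6 -500.4  303.4] yaw 0.4268 z [-4.e-04  1.e-03 -1.e+00] w 1.004 F [ 0.1  0.7 -0.2] g 0.0
[[34.4,-31.6,3.6,0.0,0.0,-2.7],[35.8,-30.0,3.6,0.0,0.0,-2.7],[37.2,-28.3,3.6,0.0,0.0,-2.7],[38.5,-26.5,3.6,0.0,0.0,-2.7],[39.7,-24.7,3.6,0.0,0.0,-2.7]]
[[40.8,-22.8,3.6,0.0,0.0,-2.7],[41.8,-20.8,3.6,0.0,0.0,-2.7],[42.8,-18.8,3.6,0.0,0.0,-2.7],[43.6,-16.8,3.6,0.0,0.0,-2.7],[44.3,-14.8,3.6,0.0,0.0,-2.7]]
[[45.0,-12.7,3.6,0.0,0.0,-2.7],[45.5,-10.5,3.6,0.0,0.0,-2.7],[46.0,-8.4,3.6,0.0,0.0,-2.7],[46.3,-6.2,3.6,0.0,0.0,-2.7],[46.6,-4.1,3.6,0.0,0.0,-2.7]]
t 336.8125
s 377.625
(np.float64(19.009387969970703), 70, array([486.982135  , 110.44244833,   1.12026151])) (np.float64(92.7773208618164), 42, array([483.68481908, 108.80379634,   1.06809809]))
white px 781.9375
(array([558.11414574, 252.61084349,   1.14590049]), np.float64(478.9903564453125))
```

Call:
send_rows(
  increments=[
    [34.4,-31.6,3.6,0.0,0.0,-2.7],
    [35.8,-30.0,3.6,0.0,0.0,-2.7],
    [37.2,-28.3,3.6,0.0,0.0,-2.7],
    [38.5,-26.5,3.6,0.0,0.0,-2.7],
    [39.7,-24.7,3.6,0.0,0.0,-2.7],
  ],
  jaw=0,
)

```text
t: 0.72
ee_pos: [318.9, -283.9, 285.7]
eef_rot: [-0.0, 0.945, 0.326, 0.0]
wrist_force: [1.0, 0.4, -0.2]
grip_width: 1.0
grip_force: 0.0
```

Call:
send_rows(
  increments=[
    [40.8,-22.8,3.6,0.0,0.0,-2.7],
    [41.8,-20.8,3.6,0.0,0.0,-2.7],
    [42.8,-18.8,3.6,0.0,0.0,-2.7],
    [43.6,-16.8,3.6,0.0,0.0,-2.7],
    [44.3,-14.8,3.6,0.0,0.0,-2.7],
  ],
)

```text
t: 1.35
ee_pos: [409.7, -68.6, 267.7]
eef_rot: [0.0, 0.901, 0.435, -0.0]
wrist_force: [-0.2, -0.5, -0.6]
grip_width: 1.0
grip_force: 0.0
```

Call:
send_rows(
  increments=[
    [45.0,-12.7,3.6,0.0,0.0,-2.7],
    [45.5,-10.5,3.6,0.0,0.0,-2.7],
    [46.0,-8.4,3.6,0.0,0.0,-2.7],
    [46.3,-6.2,3.6,0.0,0.0,-2.7],
    [46.6,-4.1,3.6,0.0,0.0,-2.7],
  ],
)

```text
t: 1.98
ee_pos: [500.2, 146.9, 249.6]
eef_rot: [-0.0, 0.843, 0.538, -0.0]
wrist_force: [1.3, -0.8, 0.7]
grip_width: 1.003
grip_force: 0.0
```

Call:
send_rows(
  increments=[
    [0,0,0,0,0,0],
    [0,0,0,0,0,0],
    [0,0,0,0,0,0],
    [0,0,0,0,0,0],
    [0,0,0,0,0,0],
  ],
)

```text
t: 2.6
ee_pos: [499.9, 144.9, 250.1]
eef_rot: [0.0, 0.844, 0.537, 0.0]
wrist_force: [-0.0, 0.7, 0.5]
grip_width: 1.0
grip_force: 0.0
```

Run:
```python
from plan import *
p=plan(here(),(502.7,144.3,120,1.125),5)
p=plan(p,(502.7,144.3,84,1.125),5)
from bench import env
d={n:env.get_image(n) for n in("top","side")};pickle.dump(d,open('im1.pkl','wb'))
t=d['top']['frame'][150:270,140:300];s=d['side']['frame'][230:350,180:340]
cv2.imwrite('pics/c3.png',np.hstack([cv2.resize(v,(400,300),interpolation=cv2.INTER_CUBIC) for v in(t,s)]))
```

```text
t 2.6 [499.9 144.9 250.1] yaw 1.133 z [ 2.e-04  0.e+00 -1.e+00] w 1.0 F [-0.   0.7  0.5] g 0.0
[[0.1,0.6,26.0,0.0,0.0,0.1],[0.1,0.6,26.0,0.0,0.0,0.1],[0.1,0.6,26.0,0.0,0.0,0.1],[0.1,0.6,26.0,0.0,0.0,0.1],[0.1,0.6,26.0,0.0,0.0,0.1]]
[[0.0,0.0,7.2,0.0,0.0,0.0],[0.0,0.0,7.2,0.0,0.0,0.0],[0.0,0.0,7.2,0.0,0.0,0.0],[0.0,0.0,7.2,0.0,0.0,0.0],[0.0,0.0,7.2,0.0,0.0,0.0]]
```

View pics/c3.png

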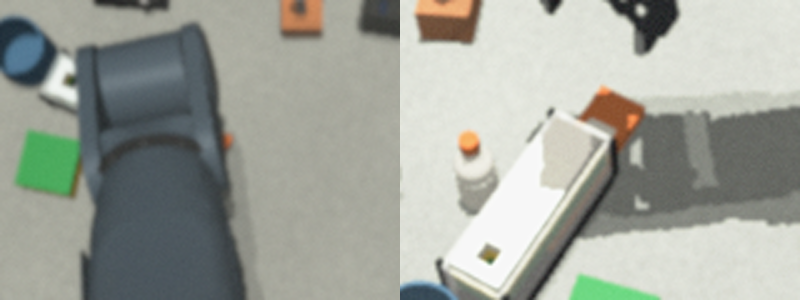

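The side crop shows the open gripper above, to the right of the magazine, with the orange end at (610,115) clear and shaded by it. I'm going down to grip.

Call:
send_rows(
  increments=[
    [0.1,0.6,26.0,0,0,0.1],
    [0.1,0.6,26.0,0,0,0.1],
    [0.1,0.6,26.0,0,0,0.1],
    [0.1,0.6,26.0,0,0,0.1],
    [0.1,0.6,26.0,0,0,0.1],
  ],
)

```text
t: 3.32
ee_pos: [502.9, 144.4, 119.1]
eef_rot: [0.0, 0.846, 0.533, 0.0]
wrist_force: [0.6, 0.5, 0.8]
grip_width: 0.999
grip_force: 0.0
```

Call:
send_rows(
  increments=[
    [0,0,9,0,0,0],
    [0,0,9,0,0,0],
    [0,0,9,0,0,0],
    [0,0,9,0,0,0],
    [0,0,0,0,0,0],
  ],
)

```text
t: 3.95
ee_pos: [502.6, 144.4, 83.4]
eef_rot: [-0.0, 0.846, 0.533, -0.0]
wrist_force: [-0.4, 0.2, 0.7]
grip_width: 0.998
grip_force: 0.0
```

Call:
send_rows(
  increments=[
    [0,0,0,0,0,0],
    [0,0,0,0,0,0],
    [0,0,0,0,0,0],
    [0,0,0,0,0,0],
    [0,0,0,0,0,0],
  ],
  jaw=1,
  squeeze=60,
)

```text
t: 4.58
ee_pos: [503.1, 144.5, 84.5]
eef_rot: [0.0, 0.846, 0.533, 0.0]
wrist_force: [-0.4, -0.6, 5.3]
grip_width: 0.57
grip_force: 63.5
```

Call:
send_rows(
  increments=[
    [0,0,0,0,0,0],
    [0,0,0,0,0,0],
    [0,0,0,0,0,0],
    [0,0,0,0,0,0],
    [0,0,0,0,0,0],
  ],
)

```text
t: 5.2
ee_pos: [503.1, 144.6, 84.5]
eef_rot: [0.0, 0.846, 0.533, 0.0]
wrist_force: [-1.0, 0.0, 5.8]
grip_width: 0.571
grip_force: 63.5
```

Call:
send_rows(
  increments=[
    [-6,0,-0.2,0,0,0],
    [-8,0,-0.2,0,0,0],
    [-8,0,-0.2,0,0,0],
    [-8,0,0,0,0,0],
    [-8,0,0,0,0,0],
  ],
)

```text
t: 5.82
ee_pos: [486.9, 110.3, 84.8]
eef_rot: [0.0, 0.846, 0.533, 0.001]
wrist_force: [2.8, 6.4, -1.4]
grip_width: 0.573
grip_force: 62.7
```

```bash
python3 -c "
from plan import *
here()"
```

```text
t 5.83 [486.9 110.3  84.8] yaw 1.1247 z [ 2.e-03  8.e-04 -1.e+00] w 0.573 F [ 2.8  6.4 -1.4] g 62.7
```

Call:
send_rows(
  increments=[
    [-8,0,0,0,0,0],
    [-8,0,0,0,0,0],
    [-8,0,0,0,0,0],
    [-8,0,0,0,0,0],
    [-8,0,0,0,0,0],
  ],
)

```text
t: 6.45
ee_pos: [469.0, 73.6, 84.5]
eef_rot: [0.0, 0.846, 0.533, 0.0]
wrist_force: [1.2, 1.2, 0.6]
grip_width: 0.572
grip_force: 62.8
```

Call:
send_rows(
  increments=[
    [-10,0,0,0,0,0],
    [-10,0,0,0,0,0],
    [-10,0,0,0,0,0],
    [-10,0,0,0,0,0],
    [-10,0,0,0,0,0],
  ],
)

```text
t: 7.08
ee_pos: [447.3, 28.3, 84.4]
eef_rot: [-0.0, 0.846, 0.533, -0.0]
wrist_force: [0.6, 0.5, -1.7]
grip_width: 0.571
grip_force: 62.8
```

Call:
send_rows(
  increments=[
    [0,0,0,0,0,0],
    [0,0,0,0,0,0],
    [0,0,0,0,0,0],
    [0,0,0,0,0,0],
    [0,0,0,0,0,0],
  ],
)

```text
t: 7.7
ee_pos: [447.7, 29.1, 84.5]
eef_rot: [-0.0, 0.846, 0.533, -0.0]
wrist_force: [-0.4, -0.1, -2.5]
grip_width: 0.571
grip_force: 62.8
```

Run:
```python
from plan import *
here()
from bench import env
d={n:env.get_image(n) for n in("top","side")};pickle.dump(d,open('im2.pkl','wb'))
t=d['top']['frame'][150:270,140:300];s=d['side']['frame'][230:350,180:340]
cv2.imwrite('pics/c4.png',np.hstack([cv2.resize(v,(400,300),interpolation=cv2.INTER_CUBIC) for v in(t,s)]))
```

```text
t 7.7 [447.7  29.1  84.5] yaw 1.1251 z [-0.  0. -1.] w 0.571 F [-0.4 -0.1 -2.5] g 62.8
```

View pics/c4.png

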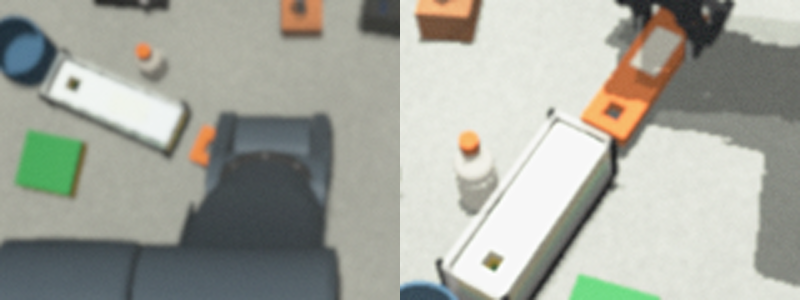

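The stack has dropped: white now lies below the wall rim. The orange case is fully out in the gripper, its eye at (616,111) in the side crop. Next I lift it and carry it to the jig.

Run:
```python
from plan import *
d=pickle.load(open('im2.pkl','rb'));s=d['side']
print('eye side',plane(s,[[(216+.5)/2.5-.5+180,(111+.5)/2.5-.5+230]],35))
p=np.r_[here()[:2],164.5,1.1251]
plan(p,(441,-269.5,164.5,.659),10)
```

```text
eye side [[489.83065751 127.51559943  35.        ]]
t 7.8 [447.7  29.1  84.5] yaw 1.125 z [-0.  0. -1.] w 0.575 F [-0.1  0.4 -1.7] g 62.8
[[-27.2,12.3,0.0,0.0,0.0,2.7],[-26.6,13.5,0.0,0.0,0.0,2.7],[-26.0,14.7,0.0,0.0,0.0,2.7],[-25.3,15.9,0.0,0.0,0.0,2.7],[-24.5,17.1,0.0,0.0,0.0,2.7]]
[[-23.7,18.2,0.0,0.0,0.0,2.7],[-22.8,19.3,0.0,0.0,0.0,2.7],[-21.9,20.3,0.0,0.0,0.0,2.7],[-20.9,21.3,0.0,0.0,0.0,2.7],[-19.9,22.3,0.0,0.0,0.0,2.7]]
```

Call:
send_rows(
  increments=[
    [0,0,-16,0,0,0],
    [0,0,-16,0,0,0],
    [0,0,-16,0,0,0],
    [0,0,-16,0,0,0],
    [0,0,-16,0,0,0],
  ],
)

```text
t: 8.43
ee_pos: [447.7, 29.0, 166.1]
eef_rot: [0.0, 0.846, 0.533, 0.0]
wrist_force: [-0.6, 0.4, -0.6]
grip_width: 0.573
grip_force: 62.8
```

Call:
send_rows(
  increments=[
    [-27.2,12.3,0,0,0,2.7],
    [-26.6,13.5,0,0,0,2.7],
    [-26.0,14.7,0,0,0,2.7],
    [-25.3,15.9,0,0,0,2.7],
    [-24.5,17.1,0,0,0,2.7],
  ],
)

```text
t: 9.05
ee_pos: [444.0, -121.3, 165.6]
eef_rot: [0.0, 0.903, 0.429, 0.0]
wrist_force: [-0.5, -0.1, -1.2]
grip_width: 0.569
grip_force: 62.8
```

Call:
send_rows(
  increments=[
    [-23.7,18.2,0,0,0,2.7],
    [-22.8,19.3,0,0,0,2.7],
    [-21.9,20.3,0,0,0,2.7],
    [-20.9,21.3,0,0,0,2.7],
    [-19.9,22.3,0,0,0,2.7],
  ],
)

```text
t: 9.68
ee_pos: [439.9, -270.6, 165.7]
eef_rot: [0.0, 0.947, 0.32, 0.0]
wrist_force: [-0.5, 0.3, -1.0]
grip_width: 0.571
grip_force: 62.8
```

Call:
send_rows(
  increments=[
    [0,0,12,0,0,0],
    [0,0,12,0,0,0],
    [0,0,4,0,0,0],
    [0,0,0,0,0,0],
    [0,0,0,0,0,0],
  ],
)

```text
t: 10.3
ee_pos: [440.1, -269.4, 136.8]
eef_rot: [0.0, 0.947, 0.321, 0.0]
wrist_force: [0.0, -0.4, -0.9]
grip_width: 0.573
grip_force: 62.8
```

Run:
```python
from plan import *
here()
from bench import env
d={n:env.get_image(n) for n in("top","side")};pickle.dump(d,open('im3.pkl','wb'))
t=d['top']['frame'][165:255,285:405];s=d['side']['frame'][115:205,220:340]
cv2.imwrite('pics/c5.png',np.hstack([cv2.resize(v,(400,300),interpolation=cv2.INTER_CUBIC) for v in(t,s)]))
```

```text
t 10.3 [ 440.1 -269.4  136.8] yaw 0.6542 z [ 2.e-04 -2.e-04 -1.e+00] w 0.573 F [ 0.  -0.4 -0.9] g 62.8
```

View pics/c5.png

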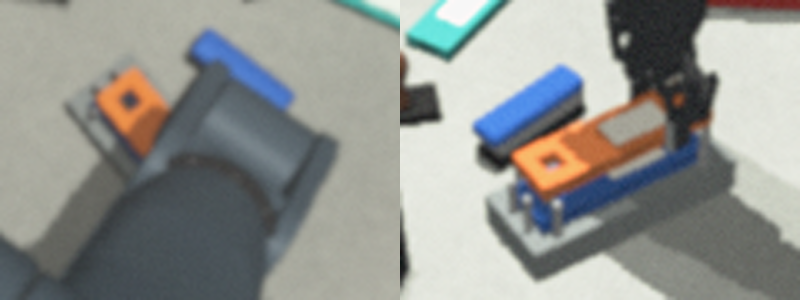

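The orange case hangs over the jig. Its eye is at (129,99) in the top crop and (553,162) in the side crop.

Run:
```python
from fit import *
d=pickle.load(open('im3.pkl','rb'));t,s=d['top'],d['side']; d0=pickle.load(open('im0.pkl','rb'))
k=10/3; z=87.3
ut=rawpx([[129,99],[97,95],[128,66]],(285,165),k);us=rawpx(np.array([[553,162],[513,152],[543,192]])-[400,0],(220,115),k)
Pt,Ps=plane(t,ut,z)[:,:2],plane(s,us,z)[:,:2]
print('orange top',Pt.round(1).tolist(),'side',Ps.round(1).tolist())
# visible eye centroid: dark blob at both times, by intensity
def blob(c,uv,r=5):
    S=8; x,y=[int(round(v)) for v in uv]; im=cv2.resize(c['frame'][y-r:y+r+1,x-r:x+r+1],None,fx=S,fy=S,interpolation=cv2.INTER_CUBIC).max(2).astype(float)
    m=im<(im.min()+np.percentile(im,80))/2
    n,l,st,ce=cv2.connectedComponentsWithStats(m.astype(np.uint8)); k=1+np.argmin(np.linalg.norm(ce[1:]-im.shape[0]/2,axis=1)); return (ce[k]+.5)/S-.5+[x-r,y-r],st[k][4]/64
for n,c,u in(('t',t,ut[0]),('s',s,us[0])): b,a=blob(c,u,4); print('orange eye',n,b,a,plane(c,[b],z))
for n,u in(('t',rawpx([538-400,97],(295,177),5)),('s',rawpx([118,165],(240,138),400/85))):
    c=d0[n=='t' and 'top' or 'side']; b,a=blob(c,u,4); print('blue eye',n,u,b,a,plane(c,[b],49))
```

```text
orange top [[525.6, -203.1], [530.4, -171.9], [558.6, -203.4]] side [[522.0, -201.8], [556.6, -211.3], [526.8, -166.4]]
orange eye t [323.49703339 194.64828037] 19.421875 [[ 524.62253466 -203.50682448   87.3       ]]
orange eye s [265.10019401 162.79448448] 14.09375 [[ 523.45964037 -203.47451301   87.3       ]]
blue eye t [322.2 196. ] [321.87828947 195.63182443] 19.890625 [[ 528.40899985 -202.08395127   49.        ]]
blue eye s [264.68125 172.66875] [264.43236778 173.09459812] 22.453125 [[ 526.48227798 -201.0260018    49.        ]]
```

Call:
send_rows(
  increments=[
    [1.8,0.4,0,0,0,-0.3],
    [1.7,0.3,0,0,0,0],
    [0,0,3,0,0,0],
    [0,0,4,0,0,0],
    [0,0,4,0,0,0],
  ],
)

```text
t: 11.02
ee_pos: [443.1, -267.9, 125.1]
eef_rot: [-0.0, 0.946, 0.324, -0.0]
wrist_force: [1.1, -0.3, -1.8]
grip_width: 0.572
grip_force: 62.8
```

Call:
send_rows(
  increments=[
    [0,0,4,0,0,0],
    [0,0,4,0,0,0],
    [0,0,2,0,0,0],
    [0,0,0,0,0,0],
    [0,0,0,0,0,0],
  ],
)

```text
t: 11.65
ee_pos: [443.1, -268.0, 115.4]
eef_rot: [-0.0, 0.946, 0.324, -0.0]
wrist_force: [0.5, -0.6, -2.3]
grip_width: 0.571
grip_force: 63.3
```

```bash
python3 -c "
from plan import *
here()"
```

```text
t 11.65 [ 443.1 -268.   115.4] yaw 0.659 z [-0.  0. -1.] w 0.571 F [ 0.5 -0.6 -2.3] g 63.3
```

Call:
send_rows(
  increments=[
    [0,0,1,0,0,0],
    [0,0,0.7,0,0,0],
    [0,0,0,0,0,0],
    [0,0,0,0,0,0],
    [0,0,0,0,0,0],
  ],
)

```text
t: 12.28
ee_pos: [443.2, -268.0, 114.2]
eef_rot: [0.0, 0.946, 0.324, 0.0]
wrist_force: [-0.6, 1.8, 6.2]
grip_width: 0.57
grip_force: 64.6
```

Call:
send_rows(
  increments=[
    [0,0,0,0,0,0],
    [0,0,0,0,0,0],
    [0,0,0,0,0,0],
    [0,0,0,0,0,0],
    [0,0,0,0,0,0],
  ],
  jaw=0,
)

```text
t: 12.9
ee_pos: [443.2, -268.0, 113.8]
eef_rot: [0.0, 0.946, 0.324, -0.0]
wrist_force: [0.2, -0.2, 0.1]
grip_width: 0.999
grip_force: 0.0
```

Call:
send_rows(
  increments=[
    [0,0,-15,0,0,0],
    [0,0,-25,0,0,0],
    [0,0,-30,0,0,0],
    [0,0,-30,0,0,0],
    [0,0,-30,0,0,0],
  ],
)

```text
t: 13.52
ee_pos: [443.1, -267.9, 245.9]
eef_rot: [0.0, 0.946, 0.324, 0.0]
wrist_force: [0.1, 0.1, -1.1]
grip_width: 1.0
grip_force: 0.0
```

Run:
```python
from plan import *
p=here()
plan(p,(620,-20,235,0.2),10)
```

```text
t 13.53 [ 443.1 -267.9  245.9] yaw 0.6589 z [ 8.e-04 -6.e-04 -1.e+00] w 1.0 F [ 0.1  0.1 -1.1] g 0.0
[[29.2,-8.8,1.1,0.0,0.0,2.6],[28.7,-10.1,1.1,0.0,0.0,2.6],[28.2,-11.4,1.1,0.0,0.0,2.6],[27.7,-12.7,1.1,0.0,0.0,2.6],[27.1,-13.9,1.1,0.0,0.0,2.6]]
[[26.4,-15.2,1.1,0.0,0.0,2.6],[25.7,-16.4,1.1,0.0,0.0,2.6],[24.9,-17.5,1.1,0.0,0.0,2.6],[24.1,-18.7,1.1,0.0,0.0,2.6],[23.2,-19.7,1.1,0.0,0.0,2.6]]
```

Run:
```python
from plan import *
p=here()
plan(p,(679.7,1.4,246,0.659),10)
from bench import env
```

```text
t 13.53 [ 443.1 -267.9  245.9] yaw 0.6589 z [ 8.e-04 -6.e-04 -1.e+00] w 1.0 F [ 0.1  0.1 -1.1] g 0.0
[[35.2,-6.8,0.0,0.0,0.0,0.0],[35.2,-6.8,0.0,0.0,0.0,0.0],[35.2,-6.8,0.0,0.0,0.0,0.0],[35.2,-6.8,0.0,0.0,0.0,0.0],[35.2,-6.8,0.0,0.0,0.0,0.0]]
[[35.2,-6.8,0.0,0.0,0.0,0.0],[35.2,-6.8,0.0,0.0,0.0,0.0],[35.2,-6.8,0.0,0.0,0.0,0.0],[35.2,-6.8,0.0,0.0,0.0,0.0],[35.2,-6.8,0.0,0.0,0.0,0.0]]
```

Call:
send_rows(
  increments=[
    [35.2,-6.8,0,0,0,0],
    [35.2,-6.8,0,0,0,0],
    [35.2,-6.8,0,0,0,0],
    [35.2,-6.8,0,0,0,0],
    [35.2,-6.8,0,0,0,0],
  ],
  jaw=0.45,
)

```text
t: 14.15
ee_pos: [562.2, -132.3, 245.0]
eef_rot: [0.0, 0.946, 0.324, 0.0]
wrist_force: [0.5, -0.5, -0.6]
grip_width: 0.549
grip_force: 0.0
```

Call:
send_rows(
  increments=[
    [35.2,-6.8,0,0,0,0],
    [35.2,-6.8,0,0,0,0],
    [35.2,-6.8,0,0,0,0],
    [35.2,-6.8,0,0,0,0],
    [35.2,-6.8,0,0,0,0],
  ],
)

```text
t: 14.78
ee_pos: [680.4, 2.3, 245.0]
eef_rot: [0.0, 0.946, 0.324, 0.0]
wrist_force: [0.4, 0.2, 0.1]
grip_width: 0.549
grip_force: 0.0
```

Call:
send_rows(
  increments=[
    [0,0,10,0,0,0],
    [0,0,0,0,0,0],
    [0,0,0,0,0,0],
    [0,0,0,0,0,0],
    [0,0,0,0,0,0],
  ],
)

```text
t: 15.4
ee_pos: [679.8, 1.0, 234.2]
eef_rot: [0.0, 0.946, 0.323, 0.0]
wrist_force: [-0.1, -0.4, 0.2]
grip_width: 0.551
grip_force: 0.0
```

Run:
```python
from plan import *
here()
from bench import env
d={n:env.get_image(n) for n in("top","side")};pickle.dump(d,open('im4.pkl','wb'))
t=d['top']['frame'][165:255,285:405];s=d['side']['frame'][115:205,220:340]
r=d['side']['frame'][165:255,140:260];r2=d['top']['frame'][115:205,200:320]
cv2.imwrite('pics/c6.png',np.vstack([np.hstack([cv2.resize(v,(400,300),interpolation=cv2.INTER_CUBIC) for v in q]) for q in((t,s),(r2,r))]))
```

```text
t 15.4 [679.8   1.  234.2] yaw 0.6585 z [ 3.e-04 -1.e-04 -1.e+00] w 0.551 F [-0.1 -0.4  0.2] g 0.0
```

View pics/c6.png

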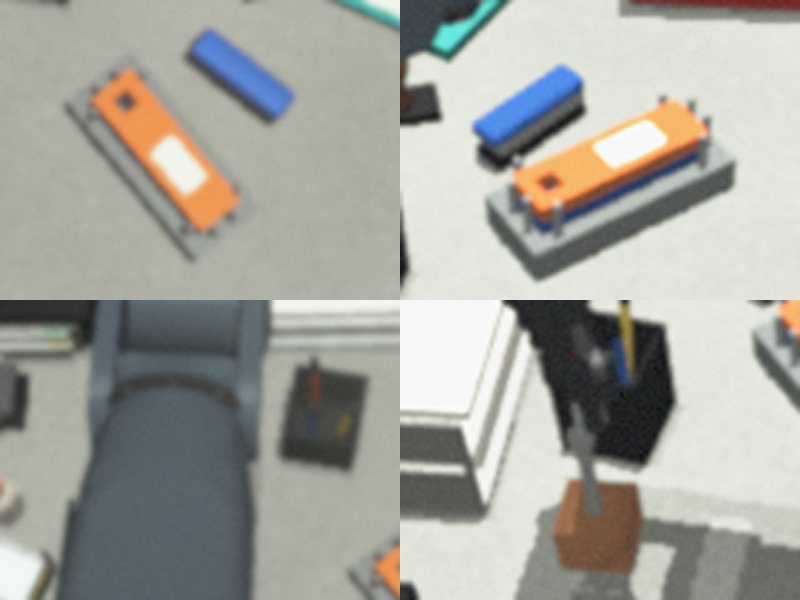

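Orange lies level between the posts with its eye at (126,101) in the top crop and (550,181) in the side crop. The open fingers are over the rod head. I go down on the shaft and measure the eye in the meantime.

Call:
send_rows(
  increments=[
    [0,0,8,0,0,0],
    [0,0,8,0,0,0],
    [0,0,8,0,0,0],
    [0,0,8,0,0,0],
    [0,0,8,0,0,0],
  ],
)

```text
t: 16.12
ee_pos: [679.8, 1.3, 193.1]
eef_rot: [-0.0, 0.946, 0.324, -0.0]
wrist_force: [-0.0, -0.5, -0.4]
grip_width: 0.546
grip_force: 0.0
```

Run:
```python
from fit import *
from plan import here
here()
d=pickle.load(open('im4.pkl','rb'));t,s=d['top'],d['side']
mt=huemask(t['frame'],3,20,110,80,(327,208)); ms=huemask(s['frame'],3,20,90,100,(268,167))
p0=[478.5,-241,.659]
for c,m in [([t],[mt]),([s],[ms]),([t,s],[mt,ms])]:
    p,e=fitmask(c,m,box(170,50,49,64),p0); print('orange',p,e,'eye',T(p,[62,0,64]).round(1))
k=10/3
print('eye click',plane(t,rawpx([[126,101]],(285,165),k),62),plane(s,rawpx([[150,181]],(220,115),k),62))
# post tops z=72 in side/top: project for jig guess, check with base corners of side crop
us=rawpx(np.array([[488,198],[540,250],[735,150],[540,278],[735,182]])-[400,0],(220,115),k)
L=np.array([[103,42,34],[103,-42,34],[-103,-42,34],[103,-42,0],[-103,-42,0]])*[1,-1,1]
ut=rawpx([[67,103],[196,260],[127,55],[255,208]],(285,165),k); Lt=np.array([[103,42,34],[-103,42,34],[103,-42,34],[-103,-42,34]])
for o in([(s,us,L)],[(t,ut,Lt)],[(s,us,L),(t,ut,Lt)]):
    for sg in(1,-1):
        r=fitpts([(c,u,l*[1,sg,1]) for c,u,l in o],p0)
        if abs(r[1]).max()<4: print('jig',r[0],abs(r[1]).max(),'socket',T(r[0],[62,0,34]).round(1))
```

```text
t 16.12 [679.8   1.3 193.1] yaw 0.659 z [-2.e-04 -0.e+00 -1.e+00] w 0.546 F [-0.  -0.5 -0.4] g 0.0
orange [ 479.25409327 -239.62166749    0.65374428] 34.76300048828125 eye [[ 528.5 -201.9   64. ]]
orange [ 477.48922744 -242.70259531    0.66948643] 114.69160461425781 eye [[ 526.1 -204.2   64. ]]
orange [ 478.36939253 -240.99492703    0.66033872] 285.7666931152344 eye [[ 527.3 -203.    64. ]]
eye click [[ 528.31300302 -202.71832608   62.        ]] [[ 525.74735003 -204.58378654   62.        ]]
jig [ 476.45430406 -246.45442862    0.68490915] 1.415039868108181 socket [[ 524.5 -207.2   34. ]]
jig [ 476.48887907 -238.81201824    0.65630946] 1.1811763630270207 socket [[ 525.6 -201.    34. ]]
jig [ 476.01763244 -242.34044641    0.6739838 ] 2.502435888166133 socket [[ 524.5 -203.6   34. ]]
```

Call:
send_rows(
  increments=[
    [0,0,8,0,0,0],
    [0,0,8,0,0,0],
    [0,0,8,0,0,0],
    [0,0,8,0,0,0],
    [0,0,9,0,0,0],
  ],
)

```text
t: 16.75
ee_pos: [679.9, 1.3, 152.3]
eef_rot: [0.0, 0.946, 0.324, 0.0]
wrist_force: [0.4, -0.2, 0.4]
grip_width: 0.55
grip_force: 0.0
```

Call:
send_rows(
  increments=[
    [0,0,0,0,0,0],
    [0,0,0,0,0,0],
    [0,0,0,0,0,0],
    [0,0,0,0,0,0],
    [0,0,0,0,0,0],
  ],
  jaw=1,
  squeeze=50,
)

```text
t: 17.38
ee_pos: [679.9, 1.3, 152.9]
eef_rot: [0.0, 0.946, 0.324, 0.0]
wrist_force: [-0.8, -0.1, -1.6]
grip_width: 0.17
grip_force: 48.5
```

```bash
python3 -c "
from plan import *
here()"
```

```text
t 17.38 [679.9   1.3 152.9] yaw 0.659 z [ 1.e-04 -0.e+00 -1.e+00] w 0.17 F [-0.8 -0.1 -1.6] g 48.5
```

Call:
send_rows(
  increments=[
    [0,0,-8,0,0,0],
    [0,0,-16,0,0,0],
    [0,0,-20,0,0,0],
    [0,0,-20,0,0,0],
    [0,0,-22,0,0,0],
  ],
)

```text
t: 18.0
ee_pos: [679.9, 1.3, 240.7]
eef_rot: [0.0, 0.946, 0.324, 0.0]
wrist_force: [0.7, -0.0, -1.0]
grip_width: 0.169
grip_force: 48.6
```

Run:
```python
from plan import *
p=here(); p[2]=240
plan(p,(526.5,-203,240,0.659),10)
```

```text
t 18.0 [679.9   1.3 240.7] yaw 0.659 z [ 8.e-04 -0.e+00 -1.e+00] w 0.169 F [ 0.7 -0.  -1. ] g 48.6
[[-24.6,6.8,0.0,0.0,0.0,0.0],[-24.6,6.8,0.0,0.0,0.0,0.0],[-24.6,6.8,0.0,0.0,0.0,0.0],[-24.6,6.8,0.0,0.0,0.0,0.0],[-24.6,6.8,0.0,0.0,0.0,0.0]]
[[-24.6,6.8,0.0,0.0,0.0,0.0],[-24.6,6.8,0.0,0.0,0.0,0.0],[-24.6,6.8,0.0,0.0,0.0,0.0],[-24.6,6.8,0.0,0.0,0.0,0.0],[-24.6,6.8,0.0,0.0,0.0,0.0]]
```

Run:
```python
from plan import *
p=here(); p[2]=240
p=plan(p,(585,-75,240,0.659),5)
plan(p,(526.5,-203,240,0.659),5)
```

```text
t 18.0 [679.9   1.3 240.7] yaw 0.659 z [ 8.e-04 -0.e+00 -1.e+00] w 0.169 F [ 0.7 -0.  -1. ] g 48.6
[[-24.3,0.5,0.0,0.0,0.0,0.0],[-24.3,0.5,0.0,0.0,0.0,0.0],[-24.3,0.5,0.0,0.0,0.0,0.0],[-24.3,0.5,0.0,0.0,0.0,0.0],[-24.3,0.5,0.0,0.0,0.0,0.0]]
[[-24.9,13.1,0.0,0.0,0.0,0.0],[-24.9,13.1,0.0,0.0,0.0,0.0],[-24.9,13.1,0.0,0.0,0.0,0.0],[-24.9,13.1,0.0,0.0,0.0,0.0],[-24.9,13.1,0.0,0.0,0.0,0.0]]
```

Call:
send_rows(
  increments=[
    [-24.3,0.5,0,0,0,0],
    [-24.3,0.5,0,0,0,0],
    [-24.3,0.5,0,0,0,0],
    [-24.3,0.5,0,0,0,0],
    [-24.3,0.5,0,0,0,0],
  ],
)

```text
t: 18.62
ee_pos: [584.8, -75.5, 240.1]
eef_rot: [0.0, 0.946, 0.324, 0.001]
wrist_force: [0.3, -0.1, -1.4]
grip_width: 0.173
grip_force: 48.6
```

Call:
send_rows(
  increments=[
    [-24.9,13.1,0,0,0,0],
    [-24.9,13.1,0,0,0,0],
    [-24.9,13.1,0,0,0,0],
    [-24.9,13.1,0,0,0,0],
    [-24.9,13.1,0,0,0,0],
  ],
)

```text
t: 19.25
ee_pos: [526.7, -204.0, 240.1]
eef_rot: [0.0, 0.946, 0.324, 0.0]
wrist_force: [0.5, 0.2, -0.2]
grip_width: 0.172
grip_force: 48.7
```

Call:
send_rows(
  increments=[
    [0,0,5,0,0,0],
    [0,0,5,0,0,0],
    [0,0,0,0,0,0],
    [0,0,0,0,0,0],
    [0,0,0,0,0,0],
  ],
)

```text
t: 19.88
ee_pos: [527.2, -202.8, 228.9]
eef_rot: [0.0, 0.946, 0.324, 0.0]
wrist_force: [-0.3, 0.6, -0.6]
grip_width: 0.17
grip_force: 48.7
```

Run:
```python
from plan import *
here()
from bench import env
d={n:env.get_image(n) for n in("top","side")};pickle.dump(d,open('im5.pkl','wb'))
t=d['top']['frame'][165:225,290:370];s=d['side']['frame'][120:195,210:310]
cv2.imwrite('pics/c7.png',np.hstack([cv2.resize(v,(400,300),interpolation=cv2.INTER_CUBIC) for v in(t,s)]))
```

```text
t 19.88 [ 527.2 -202.8  228.9] yaw 0.6594 z [ 2.e-04 -1.e-04 -1.e+00] w 0.17 F [-0.3  0.6 -0.6] g 48.7
```

View pics/c7.png

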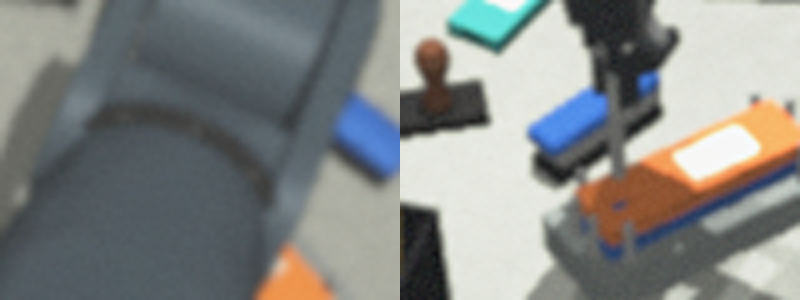

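The side crop shows the upright rod with its foot at about (618,178), just above the orange eye at (620,207). Next I compare foot and eye in the same camera.

Run:
```python
from fit import *
s=pickle.load(open('im5.pkl','rb'))['side']; s4=pickle.load(open('im4.pkl','rb'))['side']
print('foot',plane(s,rawpx([[218,178]],(210,120),4),86),'eye now',plane(s,rawpx([[220,207]],(210,120),4),62))
# axis columns: predicted px of rod axis for TCP axis, and shaft dark-column centroid
ax=np.array([[527.2,-202.8,z] for z in(86,100,115,130,145)]);uv=proj(s,ax);print('pred',uv.round(2).tolist())
f=s['frame'].astype(int); g=(f.max(2)-f.min(2))
for u,v in uv:
    r=int(round(v)); x0=int(u)-7; print(r,x0,f[r,x0:x0+15].tolist().__str__().replace(' ',''))
print('eye target px (socket 526.5,-203,z62)',proj(s,[526.5,-203,62]))
```

```text
foot [[ 525.81189928 -199.38710857   86.        ]] eye now [[ 524.86216826 -195.05499678   62.        ]]
pred [[263.75, 163.24], [263.56, 159.58], [263.35, 155.61], [263.14, 151.57], [262.92, 147.47]]
163 256 [[145,152,149],[193,205,201],[217,228,225],[217,227,226],[196,211,218],[164,182,194],[128,140,153],[101,106,115],[96,101,104],[95,99,106],[77,91,122],[58,86,139],[48,85,144],[49,82,143],[52,86,144]]
160 256 [[31,32,32],[47,48,45],[82,86,87],[120,128,126],[169,181,177],[193,205,202],[164,174,171],[112,117,117],[99,101,101],[112,115,116],[154,165,167],[175,190,196],[168,186,200],[141,165,200],[111,147,216]]
156 256 [[98,101,101],[92,96,95],[81,84,86],[63,65,64],[50,47,48],[52,55,54],[83,83,83],[98,102,100],[99,101,104],[115,120,118],[162,172,170],[203,217,214],[219,227,225],[223,231,229],[225,232,230]]
152 256 [[154,89,51],[130,78,50],[121,85,68],[109,88,78],[102,93,90],[100,96,97],[99,101,102],[99,103,101],[98,101,101],[86,88,88],[66,68,66],[40,40,40],[33,36,35],[54,57,53],[103,109,107]]
147 255 [[236,147,86],[236,146,83],[236,144,84],[236,146,84],[232,136,77],[225,131,78],[182,115,84],[128,109,98],[107,111,109],[94,96,96],[76,79,79],[81,86,82],[90,93,92],[91,90,91],[91,92,94]]
eye target px (socket 526.5,-203,z62) [[264.32704037 169.33614105]]
```

Call:
send_rows(
  increments=[
    [-0.6,-0.1,2,0,0,0],
    [0,0,6,0,0,0],
    [0,0,6,0,0,0],
    [0,0,6,0,0,0],
    [0,0,5,0,0,0],
  ],
)

```text
t: 20.6
ee_pos: [526.4, -203.4, 203.2]
eef_rot: [-0.0, 0.946, 0.324, -0.0]
wrist_force: [0.3, -0.3, -0.8]
grip_width: 0.171
grip_force: 48.7
```

Call:
send_rows(
  increments=[
    [0,0,4,0,0,0],
    [0,0,4,0,0,0],
    [0,0,4,0,0,0],
    [0,0,4,0,0,0],
    [0,0,4,0,0,0],
  ],
)

```text
t: 21.22
ee_pos: [526.5, -203.4, 183.6]
eef_rot: [0.0, 0.946, 0.324, 0.0]
wrist_force: [-0.2, 0.5, -1.4]
grip_width: 0.173
grip_force: 48.7
```

```bash
python3 -c "
from plan import *
here()"
```

```text
t 21.23 [ 526.5 -203.4  183.6] yaw 0.6589 z [ 1.e-04 -0.e+00 -1.e+00] w 0.173 F [-0.2  0.5 -1.4] g 48.7
```

Call:
send_rows(
  increments=[
    [0,0,3,0,0,0],
    [0,0,2,0,0,0],
    [0,0,1.5,0,0,0],
    [0,0,1.5,0,0,0],
    [0,0,1.5,0,0,0],
  ],
)

```text
t: 21.85
ee_pos: [526.5, -203.4, 174.2]
eef_rot: [0.0, 0.946, 0.324, 0.0]
wrist_force: [-0.0, -0.5, -1.5]
grip_width: 0.172
grip_force: 48.7
```

```bash
python3 -c "
from plan import *
here()"
```

```text
t 21.85 [ 526.5 -203.4  174.2] yaw 0.6589 z [ 1.e-04 -0.e+00 -1.e+00] w 0.172 F [-0.  -0.5 -1.5] g 48.7
```

Call:
send_rows(
  increments=[
    [0,0,2.5,0,0,0],
    [0,0,3,0,0,0],
    [0,0,3,0,0,0],
    [0,0,3,0,0,0],
    [0,0,3,0,0,0],
  ],
)

```text
t: 22.48
ee_pos: [526.4, -203.4, 159.6]
eef_rot: [-0.0, 0.946, 0.324, -0.0]
wrist_force: [-0.5, 0.3, -1.7]
grip_width: 0.169
grip_force: 48.7
```

Call:
send_rows(
  increments=[
    [0,0,3,0,0,0],
    [0,0,3,0,0,0],
    [0,0,3,0,0,0],
    [0,0,1,0,0,0],
    [0,0,0,0,0,0],
  ],
)

```text
t: 23.1
ee_pos: [526.4, -203.4, 149.8]
eef_rot: [-0.0, 0.946, 0.324, -0.0]
wrist_force: [-0.5, 0.3, -1.7]
grip_width: 0.171
grip_force: 48.7
```

```bash
python3 -c "
from plan import *
here()"
```

```text
t 23.1 [ 526.4 -203.4  149.8] yaw 0.6589 z [-1.e-04  0.e+00 -1.e+00] w 0.171 F [-0.5  0.3 -1.7] g 48.7
```

Call:
send_rows(
  increments=[
    [0,0,1,0,0,0],
    [0,0,1,0,0,0],
    [0,0,0.7,0,0,0],
    [0,0,0,0,0,0],
    [0,0,0,0,0,0],
  ],
)

```text
t: 23.72
ee_pos: [526.4, -203.4, 147.1]
eef_rot: [0.0, 0.946, 0.324, 0.0]
wrist_force: [0.2, 0.1, -1.3]
grip_width: 0.171
grip_force: 48.7
```

Call:
send_rows(
  increments=[
    [0,0,0,0,0,0],
    [0,0,0,0,0,0],
    [0,0,0,0,0,0],
    [0,0,0,0,0,0],
    [0,0,0,0,0,0],
  ],
  jaw=0.65,
)

```text
t: 24.35
ee_pos: [526.5, -203.4, 147.1]
eef_rot: [0.0, 0.946, 0.324, 0.0]
wrist_force: [0.3, -0.3, -0.0]
grip_width: 0.35
grip_force: 0.0
```

Call:
send_rows(
  increments=[
    [0,0,-8,0,0,0],
    [0,0,-20,0,0,0],
    [0,0,-25,0,0,0],
    [0,0,-30,0,0,0],
    [0,0,-30,0,0,0],
  ],
)

```text
t: 24.98
ee_pos: [526.4, -203.3, 261.6]
eef_rot: [0.0, 0.946, 0.324, 0.0]
wrist_force: [0.4, -0.8, -0.2]
grip_width: 0.35
grip_force: 0.0
```

Call:
send_rows(
  increments=[
    [-30,0,-20,0,0,0],
    [-40,0,0,0,0,0],
    [-50,0,0,0,0,0],
    [-50,0,0,0,0,0],
    [0,0,0,0,0,0],
  ],
)

```text
t: 25.6
ee_pos: [390.2, -308.9, 280.8]
eef_rot: [0.0, 0.947, 0.322, -0.0]
wrist_force: [0.5, 0.6, 0.9]
grip_width: 0.348
grip_force: 0.0
```

Run:
```python
from plan import *
here()
from bench import env
d={n:env.get_image(n) for n in("top","side")};pickle.dump(d,open('im6.pkl','wb'))
s=d['side']['frame'][115:205,220:340];r=d['side']['frame'][255:375,180:340]
cv2.imwrite('pics/c8.png',np.hstack([cv2.resize(v,(400,300),interpolation=cv2.INTER_CUBIC) for v in(s,r)]))
```

```text
t 25.6 [ 390.2 -308.9  280.8] yaw 0.6555 z [ 2.e-04 -6.e-04 -1.e+00] w 0.348 F [0.5 0.6 0.9] g 0.0
```

View pics/c8.png

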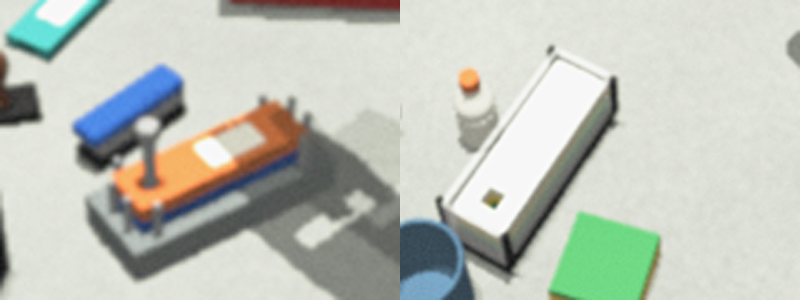

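The rod stands upright in both eyes with its head at (148,125), which matches a fully seated rod. White lies below the magazine rim and nothing else has moved.

```bash
python3 -c "
from bench import env
print(env.close_job())"
```

```text
the job is handed in; nothing more can be done
None
```

I handed the job in at about 26 s. By the last camera picture, the orange case lies flat on the blue one in the jig, the rod is fully down through both eyes, and the other three cases have dropped in the magazine; the hand-in gave no verdict.

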